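# Eject a tin and trap it on the dispenser tray

### The job

Get a tin ready for the customer: press the dispenser's ejector key all the way down with one fingertip, with the other finger already standing in the tray, so that the tin that pops out is stopped by that finger before it slides off the open end of the tray. Do not grip or lift the tin, and do not disturb the bell, the jar or the tape beside the dispenser. Finish like that, holding: the key still held fully down and the tin resting trapped against the other finger.

Things in the scene. Friction and masses are not known exactly. Their poses are not given: they have to be found in the camera images.
- dispenser: Tin dispenser fixed to the worktop: level pale-wood tray, 224 mm long, 76 wide, metal sides, aluminium key beside it. Origin at worktop level below point tray_gate. +x runs along the tray to its closed back (x = 194 mm), -x to its open end (x = -30), +y to the key. Sides: low curbs (top 36 mm above worktop) for x below 45 mm, then walls (top 56); a bridge (top 61) spans x = 110 to 140.
- tray_gate (a point): Point on the tray floor (30 mm above the worktop), on its centre line, 56 mm sideways from the key's centre; the floor is 68 mm wide between the sides. A fingertip standing here (up to 15 mm off in any direction), 4 to 12 mm above the floor, blocks the tin; the waiting tin's front is 40 mm away (+x). Axes as the dispenser's.
- tray_end (a point): Middle of the tray floor's open end, 30 mm past tray_gate; the tin must not come past it.
- key_top (a point): Centre of the top of the ejector key, an aluminium block 40 mm (along the tray) by 26 mm, beside the tray on its +y side. Top at rest 52 mm above the worktop (22 above the tray floor); fully down 38 mm (8 above the floor, 2 above the low curb), so level fingertips can press it and stand in the tray together.
- ejector_key (a joint): Travel of the key in m: 0 up, 0.014 fully down (stop). Spring 2.5 N at first, 6 N fully down, plus up to 3 N rubbing from the catch until the tin is free. It springs back up when let go.
- catch_top (a point): Top of the steel catch, a thin plate across the middle of the tray that stands 10 mm above the floor, 40 mm from tray_gate, and holds the tin. It is one piece with the key and sinks with it; at 8 to 11 mm of travel the tin is free and a sprung follower behind it (about 3 N, up to 110 mm of stroke) shoots it to the open end within a few tenths of a second.
- tin_center (a point): Centre (half-way up) of the flat oblong tin, 60 mm wide, 100 mm long, 24 mm high, about 0.15 kg, lying in the tray with its long side along the tray: its y axis lies along the tray, its z axis up. While held by the catch its centre is at x = 90 mm in the dispenser's frame.
- bell: Bystander: service bell with a round dome, 76 mm across, 60 mm high, standing on the key side of the dispenser, origin at the centre of its underside.
- jar: Bystander: jam jar, 65 mm across, 94 mm high, standing on the key side of the dispenser, origin at the centre of its underside.
- tape: Bystander: roll of tape lying flat, 96 mm across, 48 mm high, on the other side of the dispenser, origin at the centre of its underside.
Not all that is in view belongs to the job. Leave any blue or yellow look-alike of the part that bears tin_center alone.

How it is judged:
On the way, in this order (a step that is already met when the one before it is completed fails the run):
1. the key starts down while the tin is still held by the catch (value of joint ejector_key above 0.005 m and x of tin_center in the frame of dispenser above 0.086 m).
2. the tin has popped out and rests against a finger, on the tray (x of tin_center in the frame of dispenser between 0.022 and 0.08 m and contact force between the fingers and mint_tin above 0.3 N), for 0.3 s.
At the end, for the whole second after the job is handed in: A finger holds the key down (more than 11.5 mm of its 14 mm travel, more than 1 N); the tin has come out at least 10 mm, lies flat and still on the tray with its front short of the open end (its centre 22 to 80 mm along the dispenser's +x), and presses on a finger with more than 0.3 N (all of step 2 and value of joint ejector_key above 0.0115 m and contact force between the fingers and ejector_key above 1 N and z of tin_center in the frame of dispenser below 0.05 m and angle between tin_center's own z axis and vertical below 0.15 rad and linear speed of mint_tin below 0.02 m/s); the arm keeps its last pose, push and grip.
It fails at once if the tin slides out past the open end of the tray (x of tin_center in the frame of dispenser below 0.02 m).
It fails at once if the tin is lifted (more than 12 mm off the tray floor) (z of tin_center in the frame of dispenser above 0.054 m).
It fails at once if the bell, jar or tape is moved by more than 25 mm (distance of any of bell, jar, tape from where it was at the start of the episode above 0.025 m).
It also fails if it takes over 29 s, if anything falls off the work surface, if the arm or the gripper's body presses on something with over 40 N, if the wrist force passes 120 N, or if a joint passes its speed limit or range.

### The arm

A 6-joint arm with a two-finger parallel gripper is mounted at the origin on a cart in front of the work surface, level with it; the furniture and walls round the work are solid. World frame = base frame: x ahead of the robot, y to its left, z up, the work surface at z = 0. Lengths are in m, angles in rad, forces in N, time in s.
With the tool pointing down it reaches from about 0.35 to 0.925 m from the base axis. Payload 6.4 kg.
Tool frame: the origin (TCP) lies midway between the tips of the shut fingers; the grasp point (between the pads) lies 19 mm behind it; z points along the fingers, y is the direction in which the jaws open and shut (so a half turn about z gives the same grasp; the last joint's range is limited). The gripper opens to 85 mm and grips with 20 to 120 N. Pads are 22 mm wide; open, the fingers measure 114 mm over their backs; the gripper's body (76 mm by 85 mm) begins 54 mm behind the grasp point. The pads swing forward as they close: fully open they stand 13 mm farther back than shut.
Start: joints at [1.061, 0.245, 1.558, -0, 1.339, -0.174], TCP at [0.214, 0.614, 0.231] pointing down, gripper open.
Joint ranges: [-3.13, 3.13], [-1.02, 2.26], [0.13, 2.54], [-0.95, 4.09], [0.21, 2.88], [-2.74, 2.74]. Speed limits (rad/s): [2.57, 2.57, 3.14, 3.14, 3.14, 3.14].

### API

Orientations are given as a unit quaternion [w, x, y, z].
In Python, from workcell import readout, viewer, job gives the robot as it stands.
- The arm moves only by the tool step_arm, never from a script. Its argument "motion" is a list of rows, each a list of 3 entries, a list of its own where there are three numbers: the closure in counts, from 0 (fully open) to 255 (shut), then the shift along the tool's x, y, z in cm, then the turn about the tool's z in rad. A call has 1 to 20 rows; each row shifts and turns the pose as measured when the row begins, along the tool's axes as they then stand; what a row does not reach is not made up. A row lasts 1/12 s, in which the tool goes at most 41.7 mm and 7.16 degrees, less where a joint would pass 70% of its speed; a pose out of reach is approached as far as the arm can. A call is refused whole if a number of a shift passes 4.17 or a number of a turn 0.125, either way. A call with a gripper value outside its range is refused whole. The fingers move at their own pace and stop on an object; the grip force is fixed at half the most. Time passes only in rows, so rows that do not move let the fingers close. It gives the time, the measured TCP pose, the force and the opening at its end, in the units of the state.
- readout.state(): the state, without advancing time (a new reading comes with each control period).
- viewer.read_camera(name): name is "side" or "top"; returns the picture (420x560x3 uint8, blue, green, red); there is no depth.
- viewer.camera_model(name): a dict with "intrinsics" (3x3 intrinsics, pixels), "rvec" (rotation vector, rad) and "tvec" (3), from world to camera coordinates, as OpenCV has them. Camera axes: x right, y down, z forward; pixel columns grow to the right and rows downward; lengths in m; the calibration is good to about 2 mm. A picture is of the moment at which its call begins. camera_model takes no time and is no camera call.
- job.hand_in(): hands the job in, once; it reports no verdict.
The state is a dict: "time_s": time; "joints": joint angles; "joint_vel": joint speeds; "joint_efforts": joint torques, N m; "eef_pos": TCP position; "ee_rot": TCP orientation; "ft_force": force on the tool from outside, world axes, zero at the start; "torque": the same for the moment, N m; "grip_width": finger opening in m.
Only numpy, scipy, OpenCV 4.12 (cv2) and the standard library are available. Lean on these libraries where they do the work, as an engineer would, in place of code of your own. Each camera call takes 0.05 s, during which the arm holds its last target. There are 200 camera calls.

## Working session

There is one attempt and no reset: what is moved stays moved. The work goes in short steps, Python scripts to look and compute and a tool call to move; the robot and the scene stay as the last step left them, time stands still between calls to the robot, and variables do not carry over. Pictures are saved under pics/ and viewed, about 8 in all and at most 12, crops included, and the job is handed in when it is done.

Besides the shell and the picture viewer there is one more tool, called after ">>>" by a JSON object that holds its "name" and its "arguments", one argument or row to a line. step_arm: Moves the arm, as the interface text tells. Its arguments: {"type":"object","properties":{"motion":{"type":"array","items":{"type":"array"}}},"required":["motion"]}

```bash
mkdir -p pics; cat > h.py <<'E'
import numpy as np, cv2
from workcell import readout, viewer, job
def cam(n):
    m=viewer.camera_model(n); return np.array(m["intrinsics"]),np.array(m["rvec"],float).ravel(),np.array(m["tvec"],float).ravel()
def proj(n,P):
    K,r,t=cam(n); return cv2.projectPoints(np.array(P,float).reshape(-1,1,3),r,t,K,None)[0].reshape(-1,2)
def ray(n,uv,z):
    K,r,t=cam(n); R=cv2.Rodrigues(r)[0]; c=-R.T@t
    out=[]
    for u,v in uv:
        d=R.T@np.linalg.inv(K)@[u,v,1]; out.append(c+d*(z-c[2])/d[2])
    return np.array(out)
E
python3 - <<'E'
from h import *
for n in("top","side"): cv2.imwrite(f"pics/{n}0.png",viewer.read_camera(n)); K,r,t=cam(n);print(n,K[0,0],-cv2.Rodrigues(r)[0].T@t)
print(readout.state())
E
```

```text
top 436.5897518430042 [ 0.4245088  -0.04243511  1.1037417 ]
side 406.351925426211 [-0.02965346 -0.83109306  0.49037163]
{'time_s': 0.1, 'joints': array([ 1.06088445e+00,  2.45738860e-01,  1.55889872e+00, -1.40793253e-05,
        1.33867017e+00, -1.74109293e-01]), 'joint_vel': array([ 1.06137706e-03, -2.16802220e-03, -2.06307645e-03,  7.06165208e-05,
        1.69760323e-03,  4.90343427e-04]), 'joint_efforts': array([-9.65286490e-04, -4.30674255e+01, -3.27127469e+01, -1.58024004e-04,
        2.82475943e-03,  4.37654862e-06]), 'eef_pos': array([0.21395017, 0.61325414, 0.23029039]), 'ee_rot': array([-2.81153247e-04,  1.67111861e-01,  9.85937569e-01, -8.10177721e-04]), 'ft_force': array([-0.04147272, -0.97647875, -0.62237923]), 'torque': array([0.02819377, 0.00119267, 0.01139392]), 'grip_width': 0.08534585470942503}
```

View pics/top0.png

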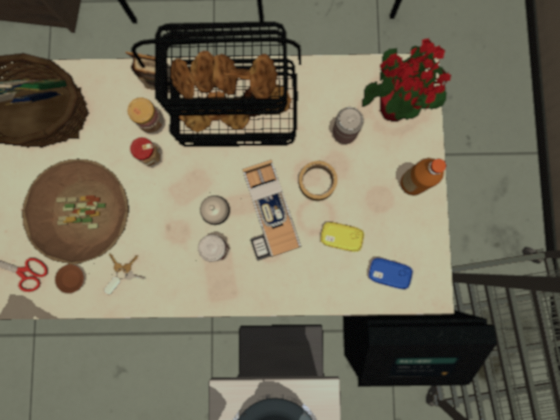

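View pics/side0.png

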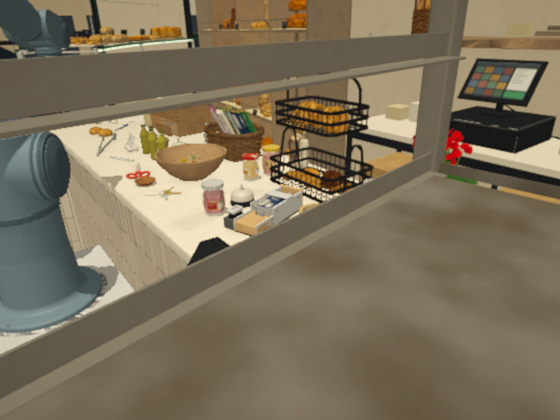

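The top view shows the dispenser at about (270,210), with its open end near (285,250) and the key near (261,246). The bell is at (214,210), the jar at (212,247) and the tape at (317,180). Three things could be the tin: the one in the tray at (270,208), the yellow look-alike at (342,236) and the blue one at (390,272). I choose the one in the tray and check it in a crop.

```bash
python3 - <<'E'
from h import *
a=cv2.imread("pics/top0.png")[150:270,190:350]
cv2.imwrite("pics/c1.png",cv2.resize(a,None,fx=5,fy=5,interpolation=cv2.INTER_CUBIC))
E
```

```text
(no output)
```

View pics/c1.png

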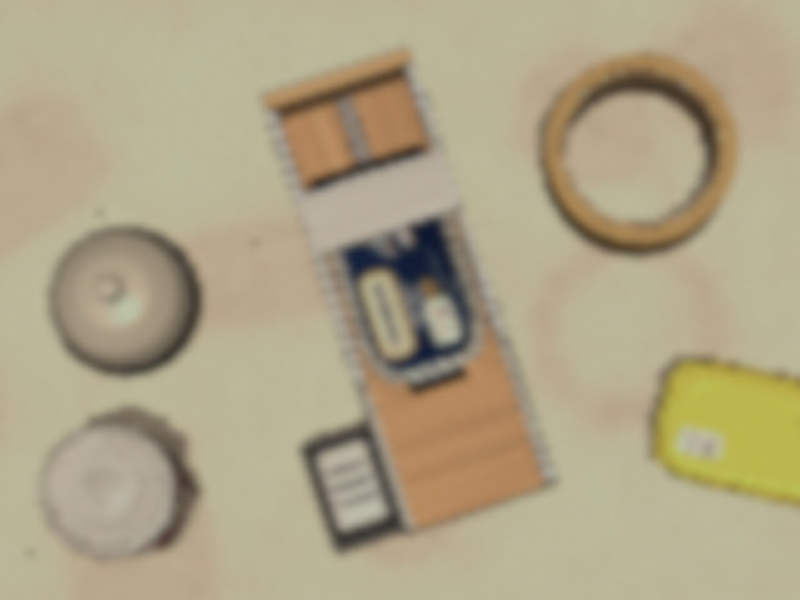

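The crop confirms the dark-blue printed tin in the tray, behind the catch at crop (437,375). The key is at crop (351,486) and the bridge corners are near (322,252), (462,205), (303,190) and (443,150). Next I fit the dispenser pose.

```bash
cat > fit.py <<'E'
from h import *
from scipy.optimize import least_squares
obs=[((351,486),(0,56,52)),((553,485),(-30,-38,36)),((322,252),(110,38,61)),((462,205),(110,-38,61)),((303,192),(140,38,61)),((443,150),(140,-38,61)),((437,374),(40,0,40)),((405,528),(-30,38,36))]
uv=np.array([o[0] for o in obs],float); uv=(uv+.5)/5-.5+[190,150]
P=np.array([o[1] for o in obs])/1000
def W(p,Q):
    c,s=np.cos(p[2]),np.sin(p[2]); Q=np.atleast_2d(Q)
    return np.c_[p[0]+c*Q[:,0]-s*Q[:,1],p[1]+s*Q[:,0]+c*Q[:,1],Q[:,2]]
g=ray("top",uv[:1],.05)[0]
r=least_squares(lambda p:(proj("top",W(p,P))-uv).ravel(),[g[0],g[1],0.3],loss="soft_l1")
p=r.x
if __name__=="__main__":
    print(p,np.round((proj("top",W(p,P))-uv),2).tolist())
    print("gate",W(p,[0,0,.03]),"key",W(p,[0,.056,.052]))
    ca=lambda q:(np.array(q)+.5)/5-.5+[190,150]
    print("bell",ray("top",[ca((115,290))],.06),"jar",ray("top",[ca((110,483))],.094),"tape",ray("top",[ca((640,152))],.048))
    b=cv2.imread("pics/side0.png")
    c=b[150:250,190:330]; f=5.5
    c=cv2.resize(c,None,fx=f,fy=f,interpolation=cv2.INTER_CUBIC)
    Q=[(0,56,52),(20,69,52),(-20,69,52),(20,43,52),(-20,43,52),(-30,-38,36),(-30,38,36),(45,-38,56),(110,-38,61),(140,-38,61),(110,38,61),(140,38,61)]
    for u,v in proj("side",W(p,np.array(Q)/1000)): cv2.circle(c,(int((u-190)*f),int((v-150)*f)),3,(0,0,255),-1)
    cv2.imwrite("pics/s1.png",c)
E
python3 fit.py
```

```text
[ 0.48845661 -0.02429041  0.29185015] [[-0.26, -0.67], [0.2, -0.1], [-1.02, 0.23], [0.98, 0.22], [-0.85, 0.56], [1.06, -0.4], [-0.09, -0.58], [0.08, 0.75]]
gate [[ 0.48845661 -0.02429041  0.03      ]] key [[0.47234403 0.02934152 0.052     ]]
bell [[0.56657712 0.14151167 0.06      ]] jar [[0.47194372 0.13736231 0.094     ]] tape [[ 0.63253642 -0.11428169  0.048     ]]
```

View pics/s1.png

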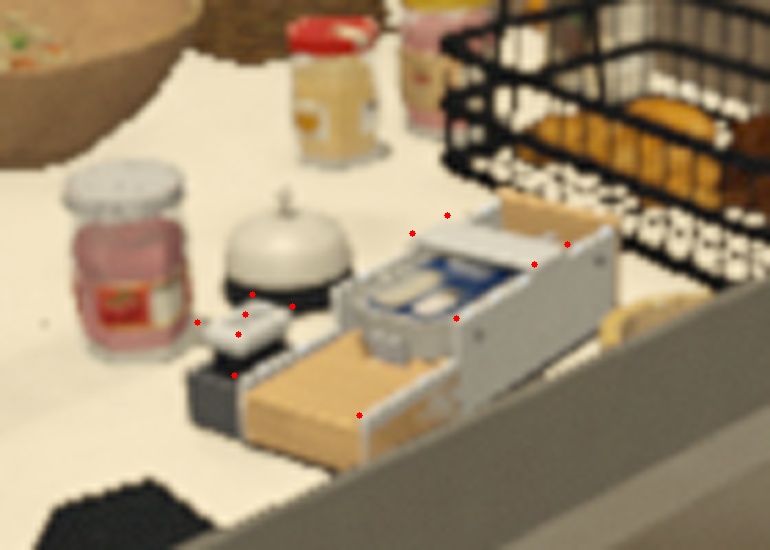

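```bash
cat > fit2.py <<'E'
from fit import *
P[2:6,1]*=35/38
so=[((248,328),(0,56,52)),((364,426),(-30,-38,36)),((243,385),(-30,38,36)),((459,336),(45,-38,56)),((612,226),(194,-38,56))]
su=np.array([o[0] for o in so])/5.5+[190,150]; S=np.array([o[1] for o in so])/1000
r=least_squares(lambda p:np.r_[(proj("top",W(p,P))-uv).ravel(),(proj("side",W(p,S))-su).ravel()],p,loss="soft_l1")
print(p);p=r.x;print(p)
print(np.round((proj("top",W(p,P))-uv),2).tolist(),np.round((proj("side",W(p,S))-su),2).tolist())
E
python3 fit2.py
```

```text
[ 0.48845661 -0.02429041  0.29185015]
[ 0.48854055 -0.02539916  0.30226595]
[[0.27, -0.48], [0.72, -0.33], [0.22, 0.1], [-0.24, 0.55], [0.26, 0.47], [-0.28, -0.03], [0.2, -0.57], [0.71, 0.82]] [[-0.34, -2.29], [-0.3, -1.87], [-1.34, -1.54], [-0.21, -3.17], [2.2, -0.99]]
```

The joint fit agrees with the top-only fit to about 1 mm, giving dispenser yaw 0.30 and gate (0.4885,-0.025). I will turn the jaws onto dispenser y (about -0.64 rad on tool z) and half-close to roughly a 42 mm opening, so the finger centres sit about 56 mm apart.

>>> {"name": "step_arm", "arguments": {
  "motion": [
    [128, [0, 0, 0], -0.107],
    [128, [0, 0, 0], -0.107],
    [128, [0, 0, 0], -0.107],
    [128, [0, 0, 0], -0.107],
    [128, [0, 0, 0], -0.107],
    [128, [0, 0, 0], -0.107],
    [128, [0, 0, 0], 0]
  ]
}}

```text
time_s: 0.68
eef_pos: [0.2127, 0.611, 0.2254]
ee_rot: [-0.003, -0.168, 0.986, -0.004]
ft_force: [0.5, -0.1, -0.2]
grip_width: 0.0424
```

```bash
cat > go.py <<'E'
import sys
from h import *
from scipy.spatial.transform import Rotation as R
D=np.array([0.4885,-0.025]); A=0.301
def rel(xd,yd,z):
    s=readout.state(); q=np.array(s["ee_rot"]); r=R.from_quat(q[[1,2,3,0]])
    c,si=np.cos(A),np.sin(A)
    t=np.array([D[0]+c*xd-si*yd,D[1]+si*xd+c*yd,z]); d=r.inv().apply(t-s["eef_pos"])*100
    y=r.apply([0,1,0]); ang=np.arctan2(y[1],y[0]); e=np.pi/2+A-ang
    print("t",s["time_s"],"pos",s["eef_pos"].round(4),"tool cm",d.round(2),"rows",np.linalg.norm(d)/4.17,"turn",round(-e,3),"tilt",r.apply([0,0,1]).round(3),"F",s["ft_force"].round(2),"w",round(s["grip_width"],4))
if __name__=="__main__": rel(*map(float,sys.argv[1:4]))
E
python3 go.py 0 .028 .2
```

```text
t 0.6833 pos [0.2127 0.611  0.2254] tool cm [ -5.11 -66.33   2.95] rows 15.969062882401925 turn 0.036 tilt [-0.005 -0.009 -1.   ] F [ 0.52 -0.14 -0.2 ] w 0.0424
```

>>> {"name": "step_arm", "arguments": {
  "motion": [
    [128, [-0.25, -3.5, 0.1], 0.003],
    [128, [-0.25, -3.5, 0.1], 0.003],
    [128, [-0.25, -3.5, 0.1], 0.003],
    [128, [-0.25, -3.5, 0.1], 0.003],
    [128, [-0.25, -3.5, 0.1], 0.003],
    [128, [-0.25, -3.5, 0.1], 0.003],
    [128, [-0.25, -3.5, 0.1], 0.003],
    [128, [-0.25, -3.5, 0.1], 0.003],
    [128, [-0.25, -3.5, 0.1], 0.003],
    [128, [-0.25, -3.5, 0.1], 0.003],
    [128, [-0.25, -3.5, 0.1], 0],
    [128, [-0.25, -3.5, 0.1], 0],
    [128, [-0.25, -3.5, 0.1], 0],
    [128, [-0.25, -3.5, 0.1], 0],
    [128, [-0.25, -3.5, 0.1], 0],
    [128, [-0.25, -3.5, 0.1], 0]
  ]
}}

```text
time_s: 2.02
eef_pos: [0.4169, 0.068, 0.208]
ee_rot: [-0.004, -0.135, 0.991, -0.005]
ft_force: [0.2, 0.8, 0.7]
grip_width: 0.0425
```

```bash
python3 go.py 0 .028 .1
```

```text
t 2.0167 pos [0.4169 0.068  0.208 ] tool cm [-4.43 -7.98 10.84] rows 3.396768385726602 turn -0.031 tilt [-0.006 -0.011 -1.   ] F [0.24 0.8  0.65] w 0.0425
```

>>> {"name": "step_arm", "arguments": {
  "motion": [
    [128, [-1.1, -2.0, 0.7], -0.008],
    [128, [-1.1, -2.0, 1.5], -0.008],
    [128, [-1.1, -2.0, 2], -0.008],
    [128, [-1.1, -2.0, 2], -0.008],
    [128, [0, 0, 2], 0],
    [128, [0, 0, 1.5], 0],
    [128, [0, 0, 0], 0],
    [128, [0, 0, 0], 0]
  ]
}}

```text
time_s: 2.68
eef_pos: [0.4859, -0.0104, 0.1091]
ee_rot: [-0.001, -0.133, 0.991, -0.006]
ft_force: [-0.4, 0.4, -0.3]
grip_width: 0.0424
```

```bash
python3 go.py 0 .028 .075; python3 - <<'E'
from h import *
t=viewer.read_camera("top")[170:270,200:340]; s=viewer.read_camera("side")[130:240,190:330]
cv2.imwrite("pics/m1.png",np.hstack([cv2.resize(i,(400,400*i.shape[0]//i.shape[1]+0),interpolation=2)[:285] for i in(t,s)]))
E
```

```text
t 2.6833 pos [ 0.4859 -0.0104  0.1091] tool cm [0.22 1.36 3.39] rows 0.8777121969438687 turn -0.034 tilt [-0.001 -0.013 -1.   ] F [-0.41  0.38 -0.27] w 0.0424
```

View pics/m1.png

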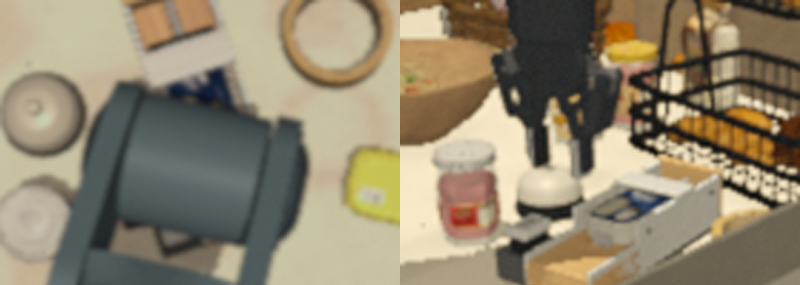

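The side view shows the open fingers above the dispenser, clear of the jar and bell; in the top view the arm hides the key. I overshot y by 1.4 cm, so I correct that and then go down slowly.

>>> {"name": "step_arm", "arguments": {
  "motion": [
    [128, [0.1, 0.5, 0.3], -0.03],
    [128, [0.1, 0.5, 0.6], -0.005],
    [128, [0, 0.2, 0.8], 0],
    [128, [0, 0, 0.6], 0],
    [128, [0, 0, 0], 0],
    [128, [0, 0, 0], 0]
  ]
}}

```text
time_s: 3.28
eef_pos: [0.4823, 0.0027, 0.0885]
ee_rot: [0.003, -0.153, 0.988, -0.008]
ft_force: [-0.1, 0.3, -0.1]
grip_width: 0.0424
```

```bash
python3 go.py 0 .028 .065
```

```text
t 3.2833 pos [0.4823 0.0027 0.0885] tool cm [0.23 0.01 2.35] rows 0.5657252466160998 turn 0.007 tilt [ 0.008 -0.015 -1.   ] F [-0.13  0.28 -0.14] w 0.0424
```

>>> {"name": "step_arm", "arguments": {
  "motion": [
    [128, [0.1, 0, 0.5], 0],
    [128, [0.1, 0, 0.5], 0],
    [128, [0, 0, 0.5], 0],
    [128, [0, 0, 0.3], 0],
    [128, [0, 0, 0], 0],
    [128, [0, 0, 0], 0]
  ]
}}

```text
time_s: 3.78
eef_pos: [0.4804, 0.0014, 0.0684]
ee_rot: [0.003, -0.153, 0.988, -0.008]
ft_force: [0.9, 0.2, -0.3]
grip_width: 0.043
```

```bash
python3 go.py 0 .028 .055;  python3 - <<'E'
from h import *
s=viewer.read_camera("side")[150:240,200:320]
cv2.imwrite("pics/s2.png",cv2.resize(s,None,fx=6,fy=6,interpolation=2))
E
```

```text
t 3.7833 pos [0.4804 0.0014 0.0684] tool cm [0.01 0.06 1.34] rows 0.3207816366791622 turn 0.006 tilt [ 0.008 -0.015 -1.   ] F [ 0.93  0.17 -0.32] w 0.043
```

View pics/s2.png

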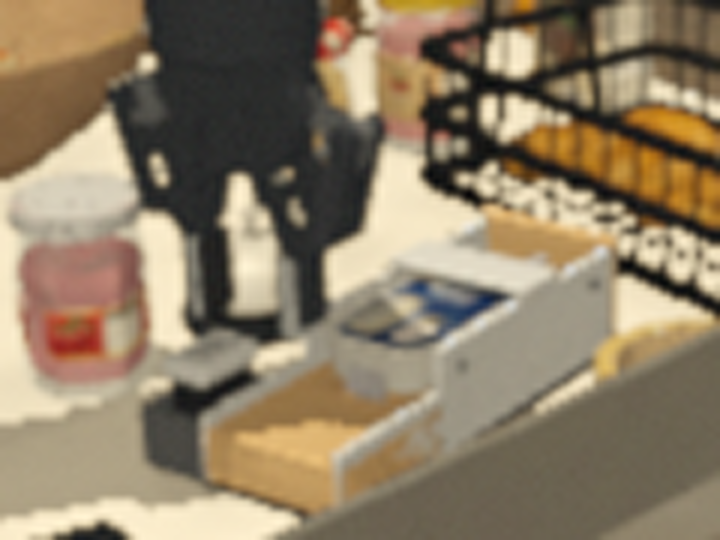

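The side view shows the fingertips at crop (205,328) and (305,332). The key top is at (213,355), and the tray region is below the right finger. I check these against the predicted positions.

```bash
python3 - <<'E'
from h import *
from go import D,A
def w(x,y,z): c,s=np.cos(A),np.sin(A); return [D[0]+c*x-s*y,D[1]+s*x+c*y,z]
for n,q in dict(keytop=(0,.056,.052),tipk=(0,.056,.072),tipg=(0,0,.072),floor=(0,0,.03),tcp=(0,.028,.068)).items():
    print(n,((proj("side",w(*q))[0]-[200,150])*6).round())
E
```

```text
keytop [208. 344.]
tipk [205. 302.]
tipg [304. 330.]
floor [309. 418.]
tcp [255. 324.]
```

Both positions match within about 2 mm horizontally. I descend slowly and watch for contact.

>>> {"name": "step_arm", "arguments": {
  "motion": [
    [128, [0, 0.03, 0.3], 0],
    [128, [0, 0.03, 0.3], 0],
    [128, [0, 0, 0.3], 0],
    [128, [0, 0, 0.2], 0],
    [128, [0, 0, 0], 0]
  ]
}}

```text
time_s: 4.25
eef_pos: [0.4809, 0.0017, 0.0569]
ee_rot: [0.004, -0.153, 0.988, -0.008]
ft_force: [0.2, 0.2, -0.1]
grip_width: 0.0424
```

>>> {"name": "step_arm", "arguments": {
  "motion": [
    [128, [0, 0, 0.2], 0],
    [128, [0, 0, 0.2], 0],
    [128, [0, 0, 0], 0]
  ]
}}

```text
time_s: 4.5
eef_pos: [0.4809, 0.0017, 0.0525]
ee_rot: [0.004, -0.153, 0.988, -0.008]
ft_force: [0.4, 0.4, -0.6]
grip_width: 0.0423
```

>>> {"name": "step_arm", "arguments": {
  "motion": [
    [128, [0, 0, 0.2], 0],
    [128, [0, 0, 0.2], 0],
    [128, [0, 0, 0], 0]
  ]
}}

```text
time_s: 4.75
eef_pos: [0.4813, 0.0016, 0.0486]
ee_rot: [0.004, -0.153, 0.988, -0.008]
ft_force: [0.1, 0.3, 1.9]
grip_width: 0.0423
```

>>> {"name": "step_arm", "arguments": {
  "motion": [
    [128, [0, 0, 0.15], 0],
    [128, [0, 0, 0.15], 0],
    [128, [0, 0, 0], 0]
  ]
}}

```text
time_s: 5.0
eef_pos: [0.4814, 0.0016, 0.0459]
ee_rot: [0.003, -0.153, 0.988, -0.008]
ft_force: [-1.0, -0.1, 3.0]
grip_width: 0.043
```

```bash
python3 go.py 0 .028 .04;  python3 - <<'E'
from h import *
s=readout.state();print(s["ft_force"],s["torque"])
s=viewer.read_camera("side")[150:240,200:320]
cv2.imwrite("pics/s3.png",cv2.resize(s,None,fx=6,fy=6,interpolation=2))
E
```

```text
t 5.0 pos [0.4814 0.0016 0.0459] tool cm [0.11 0.06 0.59] rows 0.1438354995106241 turn 0.007 tilt [ 0.009 -0.015 -1.   ] F [-0.95 -0.14  3.03] w 0.043
[-0.95126599 -0.14228783  3.03352287] [0.0730343  0.2196531  0.01051206]
```

View pics/s3.png

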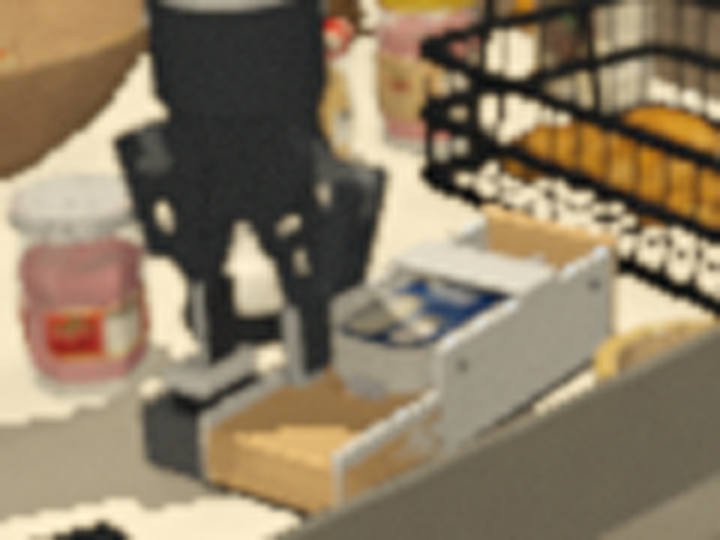

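The key finger is on the key at crop (213,355) and the other finger is in the tray at (308,375), ahead of the tin. Contact came at TCP z of about 0.0487, so fully down is about 0.0347. Pressing now.

>>> {"name": "step_arm", "arguments": {
  "motion": [
    [128, [0, 0, 0.25], 0],
    [128, [0, 0, 0.25], 0],
    [128, [0, 0, 0.25], 0],
    [128, [0, 0, 0.2], 0],
    [128, [0, 0, 0.1], 0]
  ]
}}

```text
time_s: 5.47
eef_pos: [0.4815, 0.0014, 0.0363]
ee_rot: [0.002, -0.153, 0.988, -0.008]
ft_force: [-8.5, 1.8, 22.3]
grip_width: 0.0428
```

```bash
python3 go.py 0 .028 .0345; python3 -c "
from h import *
s=readout.state();print(s['ft_force'],s['torque'])"
```

```text
t 5.4667 pos [0.4815 0.0014 0.0363] tool cm [0.12 0.07 0.18] rows 0.054565618511451065 turn 0.006 tilt [ 0.007 -0.014 -1.   ] F [-8.5   1.84 22.27] w 0.0428
[-8.50333528  1.83564314 22.27341547] [ 0.53206317  1.50011569 -0.09255459]
```

>>> {"name": "step_arm", "arguments": {
  "motion": [
    [128, [0, 0, 0.05], 0],
    [128, [0, 0, 0], 0],
    [128, [0, 0, 0], 0],
    [128, [0, 0, 0], 0],
    [128, [0, 0, 0], 0]
  ]
}}

```text
time_s: 5.88
eef_pos: [0.4814, 0.0015, 0.0366]
ee_rot: [0.001, -0.152, 0.988, -0.007]
ft_force: [-3.0, 0.1, 6.5]
grip_width: 0.0426
```

```bash
python3 - <<'E'
from h import *
s=readout.state();print(s['eef_pos'],s['ft_force'],s['torque'])
s=viewer.read_camera("side")[150:240,200:320]
cv2.imwrite("pics/s4.png",cv2.resize(s,None,fx=6,fy=6,interpolation=2))
E
```

```text
[0.48136294 0.00149953 0.03664552] [-2.95236841  0.05134848  6.54203717] [ 0.18131925  0.46546454 -0.05907782]
```

View pics/s4.png

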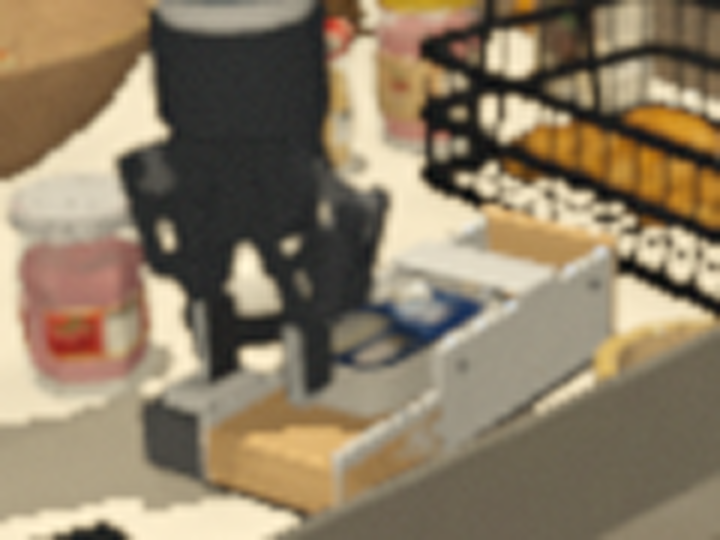

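The tin has slid onto the tray finger: its front is now at crop (330,385), against the finger, with about 3 N of push along -x, which matches the follower. The key is flush with its housing and carries 6.5 N. I add a small final push for margin and check again.

>>> {"name": "step_arm", "arguments": {
  "motion": [
    [128, [0, 0, 0.06], 0],
    [128, [0, 0, 0.08], 0]
  ]
}}

```text
time_s: 6.1
eef_pos: [0.4814, 0.0015, 0.0363]
ee_rot: [0.0, -0.152, 0.988, -0.007]
ft_force: [-7.8, 2.1, 17.0]
grip_width: 0.0425
```

```bash
python3 - <<'E'
from h import *
for i in range(6):
    s=readout.state();print(s['time_s'],s['eef_pos'].round(4),s['ft_force'].round(2),s['torque'].round(2)); im=viewer.read_camera("side")
t=viewer.read_camera("top"); a=cv2.imread("pics/top0.png")
cv2.imwrite("pics/f.png",np.hstack([cv2.resize(i,(400,300),interpolation=2) for i in(t[150:270,190:350],im[150:240,200:320])]))
E
```

```text
6.1 [0.4814 0.0015 0.0363] [-7.85  2.14 16.98] [ 0.43  1.27 -0.03]
6.15 [0.4814 0.0015 0.0364] [-7.22  0.82 14.48] [ 0.35  1.17 -0.07]
6.2 [0.4814 0.0015 0.0363] [-6.74  0.91 14.11] [0.41 1.1  0.  ]
6.25 [0.4815 0.0015 0.0364] [-7.64  0.51 14.15] [ 0.39  1.12 -0.04]
6.3 [0.4814 0.0015 0.0364] [-6.11  0.8  13.77] [ 0.34  1.14 -0.06]
6.35 [0.4814 0.0015 0.0364] [-6.4   1.02 14.96] [ 0.36  1.12 -0.04]
```

View pics/f.png

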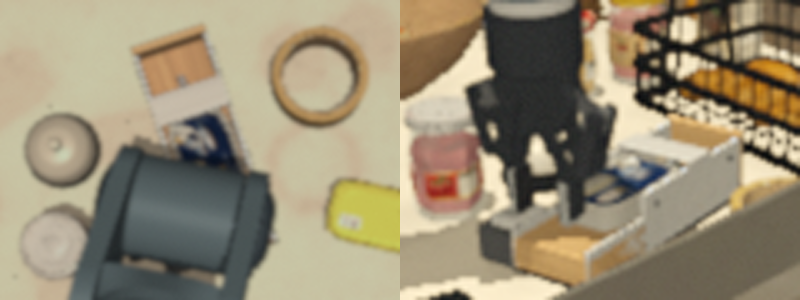

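Forces hold steady at about 14 N on the key side. The tin sits against the finger, and the bell, jar and tape are where they were. Handing in.

```bash
python3 -c "
from h import *
print(job.hand_in())"
```

```text
the job is handed in; nothing more can be done
None
```

I pressed the key fully down with one finger while the other stood in the tray. The tin popped out and stopped against that finger, and I handed the job in holding that pose. No verdict was reported.

**Key:** the key was flush with its housing in the side view. TCP height stayed at 0.0363–0.0364 m with a steady upward force of about 14 N.

**Tin:** the side view showed it flat on the tray, against the finger and short of the open end. I judged this from the pictures and did not measure its centre.

**Tin's push on the finger:** before the last extra push, the sideways force was about 3 N, matching the follower. After that push it read 6–7 N, not quite along the tray. I put the extra down to friction at the key, so the wrist reading does not isolate the tin's own push.

**Bystanders:** the bell, jar and tape looked unmoved in the top view. The blue and yellow look-alikes were left alone.

**Disagreements:** the side camera's heights were off from my fit by about 2–3 px (roughly 5–7 mm), so I set the height by contact force instead. The key bottomed out about 1.5 mm higher than my estimate from first contact.

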